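Wedge the rocking stone cabinet

TASK

The white stone cabinet rocks because its near left foot is too short. Without picking anything up, push the wooden wedge along the table with the fingertips, thin end first, under that foot, and press down on the cabinet's top above the foot to test it, pushing the wedge further in if the corner still gives, until the cabinet stands level and firm where it is, leaving the other things alone. Finish while still pressing down firmly (about 10 N) with the fingertips on that corner of the top.

Things in the scene. Friction and masses are not known exactly. Their poses are not given: they have to be found in the camera images.
- cabinet: white one-drawer stone cabinet, loose, about 2.2 kg: a box 180 (x) by 220 (y) by 70 mm high on four round feet 22 mm across, standing 75 mm (x) and 95 mm (y) from its middle; flat top 92 mm above the table. The near left foot (-x, +y) is too short. A refractometer is fixed on the far right of the top. Origin on the table plane under its middle, z up, drawer front facing -x
- refractometer (a point): middle of the foot of the black refractometer screwed onto the cabinet's top (x +45, y -55 mm in the cabinet's frame): 70 x 90 mm, 45 mm high, 62 mm with the steel cover on it, an eyepiece sticking out to -x
- corner_top (a point): point on the cabinet's flat top straight above the short foot (x -75, y +95 mm in the cabinet's frame), where to press; 92 mm above the table while the cabinet stands level, 15 mm in from both edges; axes as the cabinet's
- foot_spot (a point): point on the cabinet's underside on the short foot's axis, 22 mm above the table while level. The foot, a disc 22 mm across, ends some 7 to 11 mm above the table (differs from run to run); the other three stand on it. The corner sinks by that much under a push of 2 to 4 N and comes back level when let go
- wedge: plain wooden wedge, loose, 80 g, 130 mm long (x), 40 mm wide (y): its top slopes evenly from 22 mm high at the thick end (-x) to 4 mm at the thin end (+x). It lies flat left of the cabinet, thin end towards the short foot, roughly in line. Origin on its underside at mid-length, z up; the upright face of the thick end is 65 mm from the origin
- tweezers: steel tweezers lying flat, 145 mm long, 20 mm wide, 8 mm high; origin under their middle, x along them. A bystander, loose: leave it alone
- loupe: closed hand lens, a black disc 26 mm across and 18 mm high with a steel cover beside it, about 60 mm long in all; origin under the disc. A bystander, loose: leave it alone
- stone_tray: low black open tray of four cells with small stones fixed in it, 100 x 75 x 16 mm; origin under its middle. A bystander, loose: leave it alone
- spare_block: plain flat wooden block (same height everywhere, not the wedge), 60 x 40 x 18 mm; origin under its middle. A bystander, loose: leave it alone
- jar: closed glass jar, 52 mm across, 70 mm high; origin under its middle. A bystander, loose: leave it alone
- mug: white mug, 76 mm across, 85 mm high, with a handle; origin under its middle. A bystander, loose: leave it alone
- calculator: grey desk calculator lying flat, 140 x 75 x 12 mm; origin under its middle, x along it. A bystander, loose: leave it alone
Things that resemble listed ones, but are neither listed nor needed, are in the scene too. Leave any green look-alike of the wedge alone.

How it is judged:
By the outcome, as a careful person would: the job done as asked, in the order asked, and still so for the second after the job is handed in, while the arm keeps its last pose, push and grip.
It also fails if it takes over 72 s, if anything falls off the work surface, if the arm or the gripper's body presses on something with over 40 N, if the wrist force passes 120 N, or if a joint passes its speed limit or range.

ROBOT

A 7-joint arm with a two-finger parallel gripper is mounted at the origin on the work surface. World frame = base frame: x ahead of the robot, y to its left, z up, the work surface at z = 0. Lengths are in m, angles in rad, forces in N, time in s.
With the tool pointing down it reaches from about 0.4 to 0.875 m from the base axis. Payload 6.5 kg.
Tool frame: the origin (TCP) lies between the finger pads; the fingertips stand 11 mm ahead of it and the grasp point (between the pads) lies 8 mm behind it; z points along the fingers, y is the line along which they close (so a half turn about z gives the same grasp; the last joint's range is limited). The gripper opens to 85 mm and grips with 20 to 120 N. Pads are 22 mm wide; open, the fingers measure 114 mm over their backs; the gripper's body (76 mm by 85 mm) begins 54 mm behind the grasp point. The pads swing forward as they close: fully open they stand 13 mm farther back than shut.
Start: joints at [-1.317, 0.536, -0.004, 1.538, 0.003, 1.067, -0.071], TCP at [0.204, 0.617, 0.242] pointing down, gripper open.
Joint ranges: [-2.7, 2.7], [-0.37, 2.16], [-1.27, 1.26], [0.24, 2.4], [-1.31, 4.45], [0.19, 1.91], [-2.76, 2.76]. Speed limits (rad/s): [2.39, 2.39, 3.14, 3.14, 3.14, 3.14, 3.14].

INTERFACE

Orientations are given as a unit quaternion [x, y, z, w].
In Python, from bench import robot, claw, status, viewer, nets gives the robot as it stands. Calls block until the motion is done:
- robot.move_ptp(position, orientation): joint-space move of the TCP to a pose.
- robot.servo_line(position, rate=0.15, ori=None, contact_N=None): straight line of the TCP; ori=None keeps the orientation; rate is the mean speed in m/s. With contact_N (N) it stops when the force on the tool has changed by that much, and returns True; else False.
- robot.move_joints(angles): joint-space move.
- claw.set_gripper(opening, newtons=None): opening from 0.0 (shut) to 1.0 (fully open); newtons is the grip in N (None keeps the last); returns when the fingers have stopped.
- robot.dwell(seconds).
- robot.solve_ik(position, orientation): joint angles nearest the present ones, or None.
- status.sense(): the state.
- viewer.get_image(name): name is "scene" or "top" or "wrist"; returns the picture (480x640x3 uint8, red, green, blue); there is no depth.
- viewer.camera_model(name): a dict with "fx", "fy", "cx", "cy" (pixels), "R" (3x3) and "t" (3): a world point X has camera coordinates R X + t. Camera axes: x right, y down, z forward; pixel columns grow to the right and rows downward; lengths in m; the calibration is good to about 2 mm. A picture is of the moment at which its call begins: read the wrist's pose just before it. camera_model takes no time and is no camera call; for the wrist camera it gives the pose at the moment of the call.
A pose or a line that the arm cannot do raises robot.PlanningError and nothing moves.
- robot.hand_in(): hands the job in; it is judged then, once.
Trained networks look in the newest picture that a camera, given by its name, has taken for a name from the list of things; names that differ only in an ending like _2 or _b are one class to them, and where a whole thing is asked for, a point or a joint stands for the part that bears it (a point fixed in the world has none). Each returns a list of dicts, best first, with "conf" (0 to 1); they miss things now and then, are a little off and sometimes report something else, mostly with a low value. They report only what shows in the picture. A call takes as long as a camera call. They do not tell look-alikes from the thing itself.
- nets.cut_out(camera, query): "region" (480x640 bool, what is visible of it) and "point" ([column, row] in pixels, amid what is visible of it).
The state is a dict: "time_s": time; "q": joint angles; "dq": joint speeds; "joint_torque": joint torques, N m; "ee_pos": TCP position; "ee_rot": TCP orientation; "contact_force": force on the tool from outside, world axes, zero at the start; "torque": the same for the moment, N m; "gripper_width": opening from 0.0 (shut) to 1.0 (fully open); "finger_force": force on a finger pad.
Only numpy, scipy, OpenCV 4.12 (cv2) and the standard library are available. Lean on these libraries where they do the work, as an engineer would, in place of code of your own. Each camera call takes 0.05 s, during which the arm holds its last target. There are 200 camera calls.

## Working session

There is one attempt and no reset: what is moved stays moved. The work goes in short steps, each a Python script; the robot and the scene stay as the last script left them, time stands still between calls to the robot, and variables do not carry over. Pictures are saved under pics/ and viewed, at most 10 in all, crops included, and the job is handed in when it is done.

```bash
mkdir -p pics; python3 - <<'E'
from bench import robot, claw, status, viewer, nets
import cv2
for n in ("scene","top"):
    im=viewer.get_image(n); cv2.imwrite(f"pics/{n}0.png",im[:,:,::-1])
    m=viewer.camera_model(n); print(n,m)
    for q in ("cabinet","wedge","corner_top","foot_spot"):
        try: print(q,[(round(d["conf"],2),d["point"],int(d["region"].sum())) for d in nets.cut_out(n,q)])
        except Exception as e: print(q,e)
s=status.sense(); print(s)
E
```

```text
scene {'fx': 546.520340150079, 'fy': 546.520340150079, 'cx': 324.6513603987161, 'cy': 240.30454589382109, 'R': array([[ 0.67139763,  0.74100049, -0.01197902],
       [ 0.54100606, -0.50110783, -0.6754283 ],
       [-0.50649548,  0.44700024, -0.73732836]]), 't': array([-0.29289929, -0.23692594,  1.61843467])}
cabinet [(0.61, [318.3, 276.6], 8050)]
wedge [(0.92, [349.5, 215.5], 586), (0.63, [368.4, 170.8], 555), (0.56, [441.6, 197.5], 607)]
corner_top [(0.96, [318.9, 275.9], 8243)]
foot_spot [(0.87, [319.0, 274.5], 8162)]
top {'fx': 476.6880597774367, 'fy': 476.6880597774367, 'cx': 318.7017399095361, 'cy': 233.33107375726843, 'R': array([[-0.00637655, -0.99996268, -0.00582984],
       [-0.97239152,  0.0075605 , -0.23323286],
       [ 0.23326823,  0.00418167, -0.97240344]]), 't': array([-0.05808514,  0.53824562,  0.96003843])}
cabinet [(0.61, [340.8, 228.6], 9570)]
wedge [(0.88, [161.0, 335.3], 1246), (0.73, [250.4, 290.2], 1148), (0.38, [248.0, 222.8], 342)]
corner_top [(0.81, [341.8, 231.1], 9414)]
foot_spot [(0.65, [342.0, 232.9], 9417)]
{'time_s': 0.5, 'q': array([-1.31718223,  0.53642191, -0.00441463,  1.53792848,  0.00259037,
        1.06728097, -0.07117646]), 'dq': array([ 0.00080353, -0.00038199,  0.00110165, -0.00189539, -0.00015543,
       -0.00104915,  0.00166633]), 'joint_torque': array([-1.34580077e-04, -5.82877529e+01,  1.04687802e+00, -2.59224558e+01,
        1.23743940e-02,  2.60688823e-03,  8.04172089e-06]), 'ee_pos': array([0.20433651, 0.61702599, 0.24226441]), 'ee_rot': array([ 1.59192848e-01,  9.87247505e-01, -1.70063803e-05,  4.85838317e-06]), 'contact_force': array([ 0.04576205, -0.55270112, -0.09913624]), 'torque': array([-0.00230864,  0.04787269, -0.02051019]), 'finger_force': 0.0, 'gripper_width': 1.0032828914538436}
```

View pics/top0.png

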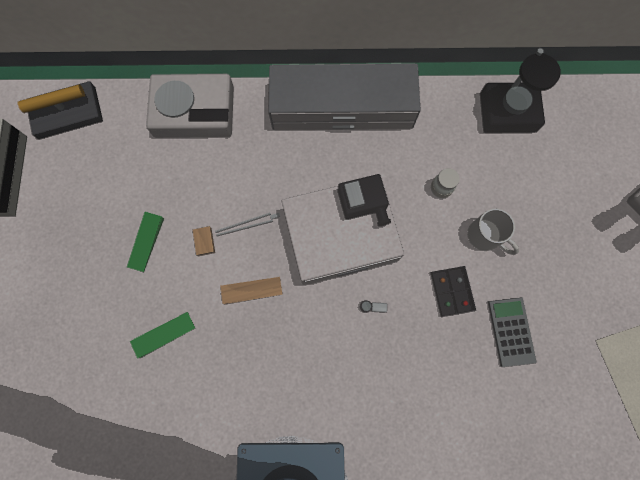

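View pics/scene0.png

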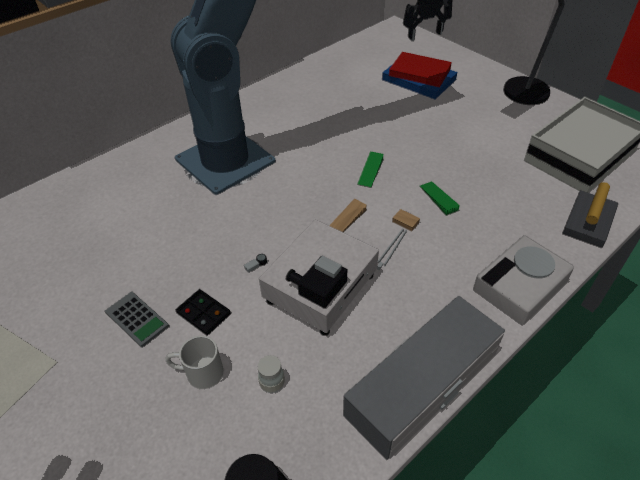

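The wedge candidates in the top view are:
- Brown bar at (250,290).
- Brown short block at (204,241), which is the spare block.
- Green bars at (163,335) and (145,241), which are look-alikes.

I choose the brown bar at (250,290). It points at cabinet corner (303,280), diagonal to the refractometer at (365,195). Next I'll locate it and look from close by.

```bash
cat > h.py <<'E'
from bench import robot, claw, status, viewer, nets
import numpy as np, cv2
from scipy.spatial.transform import Rotation as Ro
def unproj(m,uv,z):
    d=np.array([(uv[0]-m['cx'])/m['fx'],(uv[1]-m['cy'])/m['fy'],1.])
    R,t=m['R'],m['t']; c=-R.T@t; d=R.T@d
    return c+d*(z-c[2])/d[2]
def proj(m,P):
    c=np.asarray(P)@m['R'].T+m['t']
    return np.c_[m['fx']*c[:,0]/c[:,2]+m['cx'],m['fy']*c[:,1]/c[:,2]+m['cy']]
def down(yaw):  # tool z down, tool y axis at heading yaw
    y=np.array([np.cos(yaw),np.sin(yaw),0]);z=np.array([0,0,-1.]);x=np.cross(y,z)
    return Ro.from_matrix(np.c_[x,y,z]).as_quat()
def body(p,P): # p=x,y,yaw
    c,s=np.cos(p[2]),np.sin(p[2]);P=np.asarray(P,float)
    return np.c_[p[0]+c*P[:,0]-s*P[:,1],p[1]+s*P[:,0]+c*P[:,1],P[:,2]]
E
python3 - <<'E'
from h import *
m=viewer.camera_model('top')
for uv,z in [((281,196),.092),((303,281),.092),((403,258),.092),((221,297),.011),((282,286),.004)]: print(uv,unproj(m,uv,z).round(3))
m=viewer.camera_model('wrist'); s=status.sense(); R=Ro.from_quat(s['ee_rot']).as_matrix()
c=-m['R'].T@m['t']; print('cam in tool',R.T@(c-s['ee_pos']), 'axis in tool',R.T@m['R'].T)
E
```

```text
(281, 196) [0.613 0.018 0.092]
(303, 281) [ 0.431 -0.029  0.092]
(403, 258) [ 0.477 -0.235  0.092]
(221, 297) [0.409 0.153 0.011]
(282, 286) [0.433 0.021 0.004]
cam in tool [ 0.08017402 -0.00154493 -0.13035503] axis in tool [[-1.52193132e-03 -9.50737627e-01 -3.09992981e-01]
 [ 9.99998484e-01 -1.70910412e-03  3.32202954e-04]
 [-8.45648130e-04 -3.09992005e-01  9.50738787e-01]]
```

```bash
python3 - <<'E'
from h import *
robot.move_ptp([0.43,0.11,0.28],down(np.arctan2(.046,.206)))
m=viewer.camera_model('wrist'); im=viewer.get_image('wrist'); cv2.imwrite('pics/w1.png',im[:,:,::-1])
np.savez('w1.npz',**m); s=status.sense(); print(s['time_s'],s['q'].round(2),s['contact_force'])
E
```

```text
2.5583 [-0.78  0.13  0.47  2.03 -0.07  0.99 -0.05] [-0.19816496 -0.5249303  -0.18030088]
```

View pics/w1.png

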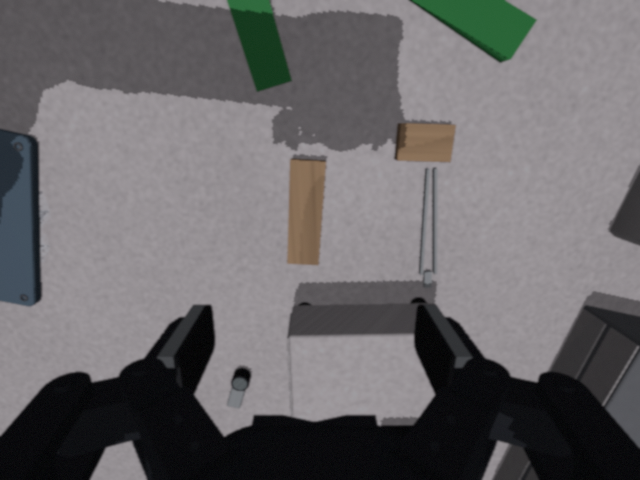

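The brown bar at (307,211) is plainly the wedge: thick end at row 158, thin end at row 263, pointing at the near left foot (305,303). I'll check it in a close crop and fit poses.

```bash
python3 - <<'E'
from h import *
from scipy.optimize import minimize
m=dict(np.load('w1.npz')); im=cv2.imread('pics/w1.png')
cv2.imwrite('pics/w1c.png',cv2.resize(im[150:350,270:450],None,fx=3,fy=3,interpolation=cv2.INTER_CUBIC)[:600])
hsv=cv2.cvtColor(im,cv2.COLOR_BGR2HSV)
msk=((hsv[...,0]>5)&(hsv[...,0]<25)&(hsv[...,1]>70)).astype(np.uint8); msk[:,380:]=0; msk[:140]=0;msk[290:]=0
n,l,st,_=cv2.connectedComponentsWithStats(msk); k=1+st[1:,4].argmax(); msk=(l==k).astype(np.uint8); print(st[k])
W=[[sx*.065,sy*.02,z] for sx in(-1,1) for sy in(-1,1) for z in (0,.022 if sx<0 else .004)]
def cost(p):
    h=cv2.convexHull(np.round(proj(m,body(p,W))*16).astype(np.int32))
    M=np.zeros((480*1,640),np.uint8); cv2.fillConvexPoly(M,h,1,shift=4,lineType=cv2.LINE_8)
    return 1-(M&msk).sum()/(M|msk).sum()
best=None
for y in (-1.38,-1.45,-1.3):
    r=minimize(cost,[.42,.087,y],method='Nelder-Mead',options=dict(initial_simplex=[[.42,.087,y],[.43,.087,y],[.42,.097,y],[.42,.087,y+.1]],xatol=1e-5,fatol=1e-5))
    print(r.x.round(4),round(r.fun,3))
c=msk*255; 
E
```

```text
[ 288  159   37  105 3295]
[ 0.4244  0.0863 -1.4102] 0.118
[ 0.4236  0.0866 -1.3973] 0.119
[ 0.4233  0.0868 -1.4124] 0.119
```

View pics/w1c.png

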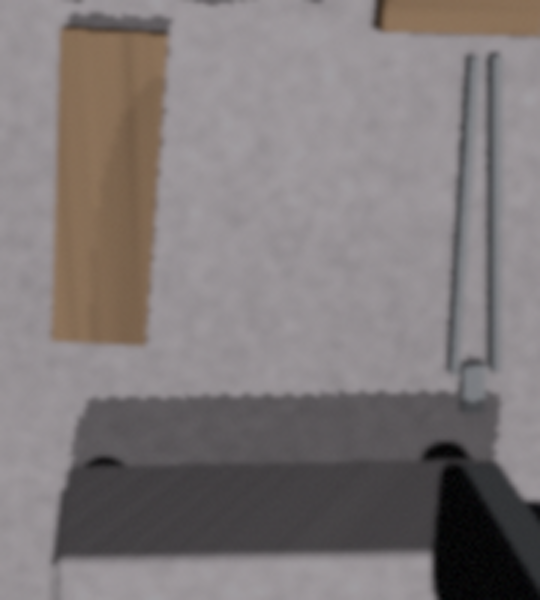

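```bash
python3 - <<'E'
from h import *
from scipy.optimize import least_squares
m=dict(np.load('w1.npz'))
g=lambda u,v:(270+u/3,150+v/3)
px=np.array([g(60,28),g(169,32),g(52,342),g(147,344)])
# image left = -x world = wedge right side? body x=-y world => body y = +x world => image right
B=[[-.065,-.02,.022],[-.065,.02,.022],[.065,-.02,.004],[.065,.02,.004]]
r=least_squares(lambda p:(proj(m,body(p,B))-px).ravel(),[.42,.087,-1.4]); print('wedge',r.x.round(4),r.fun.round(1))
# cabinet: corner D top, line points
def f(p):
    Q=proj(m,body(p,[[-.09,.11,.092],[-.09,.11,.022],[.09,.11,.092],[.09,.11,.022]]))
    def dl(a,b,q): d=(b-a)/np.linalg.norm(b-a); return d[0]*(q[1]-a[1])-d[1]*(q[0]-a[0])
    return np.r_[Q[0]-g(55,557),Q[1]-g(68,465),dl(Q[0],Q[2],np.array(g(430,551))),dl(Q[1],Q[3],np.array(g(430,463.5)))]
r2=least_squares(f,[.53,-.1,.22]); print('cab wrist',r2.x.round(4),r2.fun.round(1))
mt=viewer.camera_model('top')
pt=np.array([(281,196),(303,281),(403,258)])
r3=least_squares(lambda p:(proj(mt,body(p,[[.09,.11,.092],[-.09,.11,.092],[-.09,-.11,.092]]))-pt).ravel(),[.53,-.1,.22]); print('cab top',r3.x.round(4),r3.fun.round(1))
pw=np.array([(221,288),(222,303),(280,279),(283,293)])
for r in (r2,r3): print('foot',body(r.x,[[-.075,.095,0]]).round(4), 'yaw-90',r.x[2]-np.pi/2)
print('thin end',body(least_squares(lambda p:(proj(m,body(p,B))-px).ravel(),[.42,.087,-1.4]).x,[[.065,0,0],[-.065,0,0]]))
E
```

```text
wedge [ 0.4236  0.088  -1.4038] [-0.2 -0.2 -0.   0.5  0.1 -0.6  0.2  0.3]
cab wrist [ 0.5441 -0.111   0.2304] [ 0.2  0.6 -0.2 -0.9 -1.5  1.5]
cab top [ 0.5443 -0.1119  0.2147] [ 1.3  2.  -2.8 -0.8  1.6 -1.2]
foot [[ 0.4494 -0.0357  0.    ]] yaw-90 -1.3404130312494396
foot [[ 0.4508 -0.035   0.    ]] yaw-90 -1.3560721441434072
thin end [[0.43440993 0.02392086 0.        ]
 [0.41280428 0.15211289 0.        ]]
```

```bash
cat > g.py <<'E'
from h import *
thick=np.array([.4128,.1521]); foot=np.array([.450,-.0355]); yf=-1.37
ax=lambda a:np.array([np.cos(a),np.sin(a)])
Z=.018
def tcp(depth,off=.011): # thin end `depth` past foot centre; off = TCP behind thick face
    return np.r_[foot-ax(yf)*(.130-depth+off),Z]
def st(t):
    s=status.sense(); print(t,round(s['time_s'],2),'pos',s['ee_pos'].round(4),'F',s['contact_force'].round(2),flush=True); return s
E
python3 - <<'E'
from g import *
claw.set_gripper(0.1)
a0=-1.404; p=thick-ax(a0)*.038
robot.move_ptp(np.r_[p,.10],down(a0+np.pi/2)); st('above')
print(robot.servo_line(np.r_[p,Z],rate=.08,contact_N=4)); st('down')
p1=thick-ax(a0)*.016
robot.servo_line(np.r_[p1,Z],rate=.06,contact_N=3); st('near')
# slow to touch
e=robot.servo_line(np.r_[thick-ax(a0)*.005,Z],rate=.02,contact_N=.8); st(f'touch {e}')
im=viewer.get_image('wrist'); cv2.imwrite('pics/w2.png',im[:,:,::-1])
E
```

```text
above 4.08 pos [0.4075 0.1894 0.1008] F [-0.12 -1.12  0.13]
False
down 5.25 pos [0.4068 0.1897 0.0184] F [ 0.55  0.12 -0.28]
near 5.77 pos [0.4102 0.1675 0.0181] F [ 0.78 -0.45 -0.2 ]
touch False 6.47 pos [0.412 0.157 0.018] F [ 0.94 -0.45  0.01]
```

View pics/w2.png

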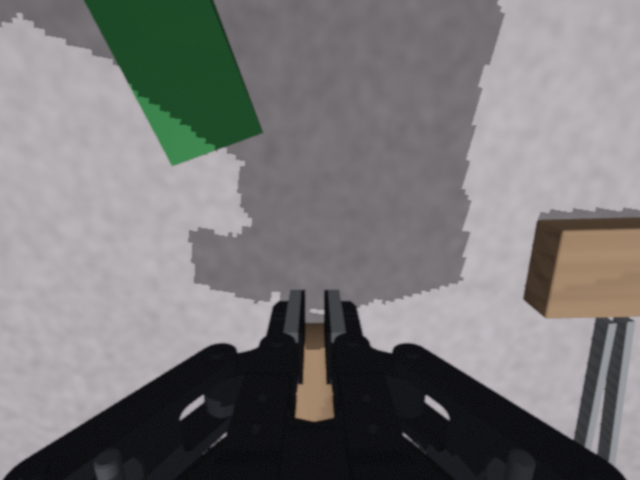

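The wedge lies centred between the two fingertips, with its end face at about rows 323–347 (column 315). I'll check that position, then push.

```bash
python3 - <<'E'
from g import *
m=viewer.camera_model('wrist')
print(unproj(m,(315,323),0),unproj(m,(315,347),.022))
a0=-1.404
off=.005   # TCP ahead of face estimate at present
# push to thin end 4 mm short of foot centre (assume face 8 mm ahead of TCP)
t=tcp(-.004,.008)
robot.servo_line(t,rate=.035,ori=down(yf+np.pi/2),contact_N=5); s=st('pushed')
m=viewer.camera_model('wrist'); im=viewer.get_image('wrist'); cv2.imwrite('pics/w3.png',im[:,:,::-1]); 
mt=viewer.camera_model('top'); it=viewer.get_image('top'); cv2.imwrite('pics/t3.png',it[:,:,::-1])
c=it[230:330,220:330,::-1]; c=cv2.resize(c,None,fx=4,fy=4,interpolation=cv2.INTER_CUBIC)
d=cv2.resize(im[280:480,240:400,::-1],None,fx=2,fy=2)
cv2.imwrite('pics/c3.png',np.hstack([c,d]))
E
```

```text
[0.41307426 0.14451488 0.        ] [0.41270392 0.14632384 0.022     ]
pushed 8.22 pos [0.4217 0.1038 0.018 ] F [ 1.02  0.49 -0.19]
```

View pics/c3.png

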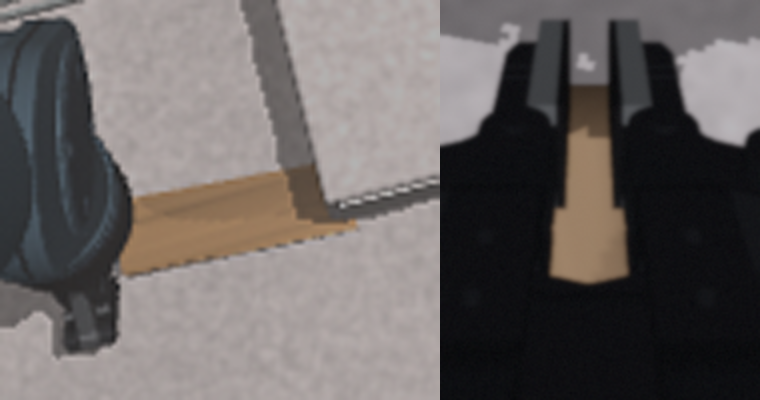

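```bash
python3 - <<'E'
from g import *
u=ax(yf)
d=-.001
while d<.045:
    d+=.003
    robot.servo_line(tcp(d),rate=.02)
    s=st(f'd={d:.3f} push={-s0@u:.2f}' if (s0:=status.sense()['contact_force'][:2]) is not None else '')
    if -s['contact_force'][:2]@u>2.2: break
E
```

```text
d=0.002 push=-0.07 8.62 pos [0.4223 0.1005 0.018 ] F [-0.55 -0.18 -0.08]
d=0.005 push=0.13 8.92 pos [0.4229 0.0975 0.018 ] F [-0.69 -0.   -0.21]
d=0.008 push=0.52 9.22 pos [0.4235 0.0946 0.018 ] F [-0.64  0.4   0.  ]
d=0.011 push=0.05 9.52 pos [0.4241 0.0917 0.018 ] F [0.37 0.12 1.08]
d=0.014 push=0.04 9.82 pos [0.4247 0.0888 0.018 ] F [ 0.24  0.09 -0.28]
d=0.017 push=0.24 10.12 pos [0.4253 0.0858 0.018 ] F [ 0.39  0.33 -0.3 ]
d=0.020 push=-0.46 10.42 pos [0.4259 0.0829 0.018 ] F [ 0.31 -0.41  0.02]
d=0.023 push=0.51 10.72 pos [0.4264 0.0802 0.018 ] F [-0.07  0.51  0.55]
d=0.026 push=5.90 11.02 pos [0.4268 0.0783 0.018 ] F [-0.04  6.02 -0.45]
```

```bash
cat >> g.py <<'E'
def go_press(shift=(0,0)):
    p=status.sense()['ee_pos']; u=ax(yf)
    robot.servo_line(np.r_[p[:2]-u*.02,p[2]],rate=.08)
    robot.servo_line(np.r_[p[:2]-u*.02,.15],rate=.15)
    claw.set_gripper(0.0)
    c=foot+np.array(shift)
    robot.servo_line(np.r_[c,.15],rate=.15); robot.servo_line(np.r_[c,.109],rate=.1); robot.dwell(.3)
    s=st('hover'); z0=s['contact_force'][2]
    z=.106; 
    while z>.085:
        z-=.001; robot.servo_line(np.r_[c,z],rate=.01); robot.dwell(.1)
        s=st(f'z={z:.4f}')
        if s['contact_force'][2]-z0>9.5: break
E
python3 - <<'E'
from g import *
go_press()
im=viewer.get_image('top'); cv2.imwrite('pics/t4.png',im[:,:,::-1])
E
```

```text
hover 14.63 pos [ 0.4503 -0.0355  0.1094] F [ 0.89  0.67 -0.19]
z=0.1050 15.28 pos [ 0.45   -0.0355  0.105 ] F [ 0.4   0.26 -0.29]
z=0.1040 15.63 pos [ 0.45   -0.0355  0.104 ] F [1.01 0.08 0.18]
z=0.1030 15.98 pos [ 0.4501 -0.0355  0.1031] F [ 0.42 -0.46  2.73]
z=0.1020 16.33 pos [ 0.4502 -0.0355  0.1029] F [-4.23  0.88 17.68]
```

The corner holds: the tips stop at TCP 0.103 m, which is the 92 mm level height, with 17 N and no sinking. I'll ease off to about 10 N and check.

```bash
python3 - <<'E'
from g import *
z=.1024
for _ in range(6):
    robot.servo_line(np.r_[foot,z],rate=.01); robot.dwell(.5)
    F=np.mean([ (robot.dwell(.05),status.sense()['contact_force'][2])[1] for _ in range(8)]); print(z,F)
    if abs(F-10.5)<1: break
    z+=np.clip((F-10.5)*.00006,-.0004,.0004)
robot.dwell(.8); st('hold')
im=viewer.get_image('top'); sc=viewer.get_image('scene')
o=cv2.imread('pics/top0.png')
f=lambda a:cv2.resize(a[160:310,210:420],None,fx=1.8,fy=1.8,interpolation=cv2.INTER_CUBIC)
cv2.imwrite('pics/c5.png',np.vstack([np.hstack([f(o),f(im[:,:,::-1])]),cv2.resize(sc[180:340,230:442,::-1],(756,300),interpolation=cv2.INTER_CUBIC)]))
E
```

```text
0.1024 12.254044505857145
0.10250524267035144 10.651103768284564
hold 19.48 pos [ 0.4502 -0.0355  0.103 ] F [-2.13 -0.17 11.33]
```

View pics/c5.png

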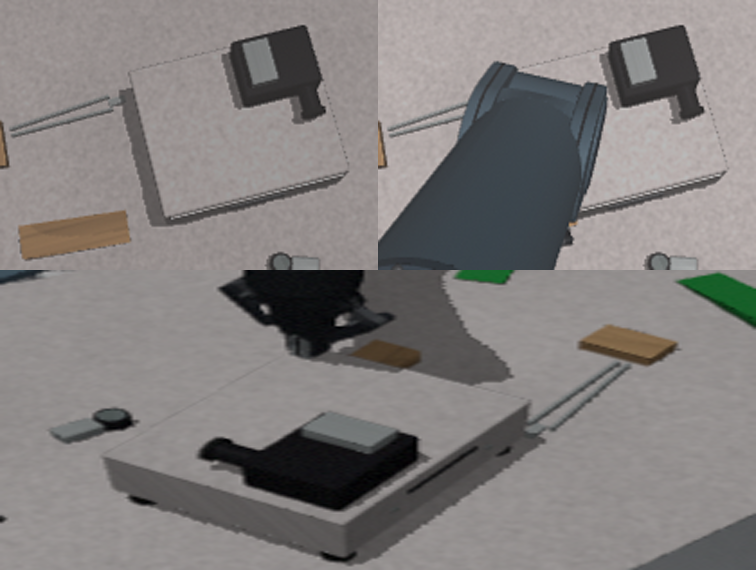

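The cabinet corners sit at the same pixels as before (right corner at (345,172) in both top crops). The wedge is under the corner, the fingers press on it, and the bystanders are untouched.

```bash
python3 -c "
from h import *
print(status.sense()['contact_force']); print(robot.hand_in())"
```

```text
[-1.38935099  0.99324507 10.65783664]
the job is handed in; nothing more can be done
None
```

I pushed the wedge under the short foot, and the corner held level and firm under test presses of up to about 18 N; I handed the job in at about 20 s while pressing that corner with about 10.7 N.

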